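# Feed the plain can and start the labeller

### The arm

A 6-joint arm with a two-finger parallel gripper is mounted at the origin on the work surface. World frame = base frame: x ahead of the robot, y to its left, z up, the work surface at z = 0. Lengths are in mm, angles in rad, forces in N, time in s.
With the tool pointing down it reaches from about 350 to 975 mm from the base axis. Payload 7.1 kg.
Tool frame: the origin (TCP) lies at the very end of the fingers, on their centre line; the grasp point (between the pads) lies 19 mm behind it (ctrl.grasp_offset is the distance from the TCP to the grasp point, in mm); z points along the fingers, y is the line along which they close (so a half turn about z gives the same grasp; the last joint's range is limited). The gripper opens to 88 mm and grips with 3 to 60 N. Pads are 20 mm wide; open, the fingers measure 115 mm over their backs; the gripper's body (75 mm by 178 mm) begins 61 mm behind the grasp point.
Start: joints at [-1.202, 0.423, 1.63, -0, 1.089, -0.019], TCP at [236.361, -578.566, 222.675] pointing down, gripper open.
Joint ranges: [-3, 3], [-0.9, 2.11], [0.09, 2.58], [-1.31, 4.45], [0.11, 2.69], [-2.54, 2.54]. Speed limits (rad/s): [2.39, 2.39, 3.01, 3.14, 3.14, 3.14].

### API

Orientations are given as a rotation vector (axis times angle).
In Python, from workcell import ctrl, viewer, ticket, models gives the robot as it stands.
- The arm moves only by the tool play_rows, never from a script. Its arguments are lists of equal length, an entry for each row: "dp": the shift along the world's x, y, z in mm, a list of three; "yaw": the turn about the world's z in degrees. In form: {"dp": [[tx, ty, tz], ...], "yaw": [yaw, ...]}. A call has 1 to 8 rows; each row shifts and turns the commanded pose from where the row before left it; what a row does not reach is not made up. A row lasts 1/12 s, in which the tool goes at most 41.7 mm and 7.16 degrees, less where a joint would pass 70% of its speed; a pose out of reach is approached as far as the arm can. A call is refused whole if a number of a shift passes 41.7 or a number of a turn 7.16, either way. A call with a gripper value outside its range is refused whole. "gripper" is the closure, from 0 (fully open) to 1 (shut), set as the call begins (left out, the last holds). The fingers move at their own pace and stop on an object; the grip force is fixed at half the most. Time passes only in rows, so rows that do not move let the fingers close. It gives the time, the measured TCP pose, the force, the opening and the grip force at its end, in the units of the state.
- ctrl.get_obs(): the state, without advancing time (a new reading comes with each control period).
- viewer.get_image(name): name is "side" or "top" or "wrist"; returns a dict with "pixels" (480x640x3 uint8, red, green, blue), "range_z" (480x640 float32, mm along the optical axis (not along the pixel's ray), 0 where there is no reading), "fx", "fy", "cx", "cy" (pixels), "T" (4x4, takes a point from camera to world coordinates); the wrist camera has in their place "hand_eye" (4x4, takes a point from camera to tool coordinates, whose origin is the TCP and whose axes are the flange's). Camera axes: x right, y up, looking along -z (the intrinsics and any distortion apply to the point x, -y, -z); pixel columns grow to the right and rows downward; lengths in mm; the calibration is good to about 2 mm. A picture is of the moment at which its call begins: read the wrist's pose just before it.
- ticket.close_job(): hands the job in; it is judged then, once.
Trained networks look in a picture, given as the dict that the camera call returned (one of the last four; its "shot" number tells which), for a name from the list of things; names that differ only in an ending like _2 or _b are one class to them, and where a whole thing is asked for, a point or a joint stands for the part that bears it (a point fixed in the world has none). Each returns a list of dicts, best first, with "conf" (0 to 1); they miss things now and then, are a little off and sometimes report something else, mostly with a low value. They report only what shows in the picture. A call takes as long as a camera call. They do not tell look-alikes from the thing itself.
- models.look_for(picture, name): "bbox" ([centre column, centre row, width, height] in pixels, round what is visible of it).
- models.landmark_of(picture, name): "location" ([column, row] in pixels: a listed point, or the origin of a listed thing).
The state is a dict: "t": time; "qpos": joint angles; "qvel": joint speeds; "joint_torque": joint torques, N m; "ee_pos": TCP position; "orientation": TCP orientation; "ft_force": force on the tool from outside, world axes, zero at the start; "moment": the same for the moment, N m; "width": finger opening in mm; "grasp_force": force on a finger pad.
Only numpy, scipy, OpenCV 4.12 (cv2) and the standard library are available. Lean on these libraries where they do the work, as an engineer would, in place of code of your own. Each camera call takes 0.05 s, during which the arm holds its last target. There are 200 camera calls.

### The job

Push the plain, unlabelled silver can along its lane until it rests against the labeller's stop bar, using the fingertips only, without gripping, lifting or tipping it. Then gently press the green button on the console well down to start the labeller, let it come back up, and withdraw. Leave the two labelled cans, the red and blue buttons and everything else on the bench as they are.

Things in the scene. Friction and masses are not known exactly. Their poses are not given: they have to be found in the camera images.
- infeed: fixed can infeed of the labeller: aluminium deck 270 (x) by 290 (y) mm, top 12 mm above the bench; origin at the centre of its underside, x along the lanes to the stop bar, y across to the left. Three lanes, centred at y = -85, 0, +85 mm, each between two steel rods 8 mm thick, 61 mm apart inside, their centres 32 mm above the bench, from x = -100 to +95 mm
- stop_face (a point): white stop bar across all lanes; the point is on its near face (at infeed x = +95 mm, y = 0), 40 mm above the bench; its top is 57 mm above the bench. A can against it has its centre 26.5 mm nearer (infeed x = +68.5 mm). The grey labelling head stands 40 mm beyond this face: 75 mm high, label roll to 145 mm, handwheel to about 230 mm
- plain_can_center (a point): the plain can: bare silver, no label; closed mini drink can standing upright in one of the three lanes, 53 mm across, 88 mm tall, about 0.2 kg, loose, sliding easily on the deck; its near side is free; the point is at its centre, half-way up (44 mm above the deck)
- pink_can_center (a point): can with a pink label and a white stripe; closed mini drink can standing upright in another lane of the infeed, 53 mm across, 88 mm tall, loose; the point is at its centre, half-way up. To be left where it is
- green_can_center (a point): can with a dark green label and a white stripe; closed mini drink can standing upright in another lane of the infeed, 53 mm across, 88 mm tall, loose; the point is at its centre, half-way up. To be left where it is
- green_top (a point): green push button, cap 32 mm across in a black round housing 48 mm across and 12 mm high on the console top; the point is the centre of the cap's top face, 24 mm above the console top (64 mm above the bench) when not pressed; moves straight down when pressed. This starts the labeller; the three buttons stand 70 mm apart in a row along the console, in any order
- green (a joint): travel of the green button: 0 not pressed, 0.008 m fully down; spring return, about 2 N to start moving and 6 N at full travel
- red_top (a point): red push button, cap 32 mm across in a yellow round housing 48 mm across and 12 mm high on the console top; the point is the centre of the cap's top face, 24 mm above the console top (64 mm above the bench) when not pressed; moves straight down when pressed. Not to be pressed
- red (a joint): travel of the red button: 0 not pressed, 0.008 m fully down; spring return, about 2 N to start moving and 6 N at full travel
- blue_top (a point): blue push button, cap 32 mm across in a black round housing 48 mm across and 12 mm high on the console top; the point is the centre of the cap's top face, 24 mm above the console top (64 mm above the bench) when not pressed; moves straight down when pressed. Not to be pressed
- blue (a joint): travel of the blue button: 0 not pressed, 0.008 m fully down; spring return, about 2 N to start moving and 6 N at full travel
- console: low steel console box fixed to the bench, 250 (x) by 110 (y) by 40 mm high, origin at the centre of its underside; the buttons stand in a row along its x axis
- tape_roll: loose roll of tan packing tape lying flat, 100 mm across, 48 mm high, origin under its centre; bystander
- label_core: loose cardboard core standing on end, 60 mm across, 100 mm tall, origin under its centre; bystander
- tape_gun: loose blue tape dispenser, 160 by 50 mm, 98 mm tall, origin under its centre; bystander
Things that resemble listed ones, but are neither listed nor needed, are in the scene too. What is shaped like the part that bears plain_can_center but yellow is not meant.

How it is judged (in metres and radians):
On the way, in this order (a step that is already met when the one before it is completed fails the run):
1. the plain can stands against the stop bar (x of plain_can_center in the frame of infeed above 0.0625 m and angle between plain_can_center's own z axis and vertical below 0.1 rad), for 0.2 s.
2. the green button is pressed well down (value of joint green above 0.004 m).
3. the green button is back up (value of joint green below 0.0015 m), for 0.2 s.
At the end, for the whole second after the job is handed in: the plain can stands upright and at rest on the deck within 6 mm of the stop bar, all three buttons are up, the labelled cans are within 8 mm and the other loose things within 15 mm of where they were (all of step 1 and height (world z) of plain_can_center below 0.062 m and linear speed of plain_can below 0.01 m/s and value of joint each of green, red, blue below 0.0015 m and distance of each of pink_can_center, green_can_center from where it was at the start of the episode below 0.008 m and distance of each of tape_roll, label_core, tape_gun from where it was at the start of the episode below 0.015 m); the robot touches nothing.
It fails at once if the plain can is lifted 15 mm, tipped more than 20 degrees, or taken between the fingers (height (world z) of plain_can_center above 0.071 m or angle between plain_can_center's own z axis and vertical above 0.35 rad or (horizontal distance between the grasp point and plain_can_center below 0.02 m and height (world z) of the grasp point below 0.1 m)).
It fails at once if the plain can or the green button is pushed with more than 30 N (contact force between the fingers and plain_can above 30 N or contact force between the fingers and green above 30 N).
It fails at once if the green button is pressed before the plain can is at the stop bar (value of joint green above 0.003 m and not (x of plain_can_center in the frame of infeed above 0.0625 m)).
It fails at once if the red or the blue button is pressed (more than 2 mm) (value of joint any of red, blue above 0.002 m).
It fails at once if a labelled can is moved more than 8 mm, or another loose thing more than 15 mm (distance of any of pink_can_center, green_can_center from where it was at the start of the episode above 0.008 m or distance of any of tape_roll, label_core, tape_gun from where it was at the start of the episode above 0.015 m).
It also fails if it takes over 54 s, if anything falls off the work surface, if the arm or the gripper's body presses on something with over 40 N, if the wrist force passes 120 N, or if a joint passes its speed limit or range.

## Working session

There is one attempt and no reset: what is moved stays moved. The work goes in short steps, Python scripts to look and compute and a tool call to move; the robot and the scene stay as the last step left them, time stands still between calls to the robot, and variables do not carry over. Pictures are saved under pics/ and viewed, at most 10 in all, crops included, and the job is handed in when it is done.

Besides the shell and the picture viewer there is one more tool, called after "Call:" as a command line: name --pt "numbers of a row" for each row, then --argument value for the rest. play_rows: Moves the arm, as the interface text tells. Its arguments: {"type":"object","properties":{"dp":{"type":"array"},"yaw":{"type":"array"},"gripper":{"type":"number"}},"required":["dp","yaw"]}

```bash
mkdir -p pics; cat > h.py <<'E'
import numpy as np, cv2
from workcell import ctrl, viewer, ticket, models
def p2w(im,u,v,z=None):
    T=im["T"]; d=np.array([(u-im["cx"])/im["fx"],-(v-im["cy"])/im["fy"],-1.])
    if z is None:
        r=im["range_z"][int(round(v)),int(round(u))]; return (T@np.r_[d*r,1])[:3]
    w=T[:3,:3]@d; o=T[:3,3]; return o+w*(z-o[2])/w[2]
def save(im,n): cv2.imwrite(f"pics/{n}.png",cv2.cvtColor(im["pixels"],cv2.COLOR_RGB2BGR))
E
python3 - <<'E'
from h import *
o=ctrl.get_obs();print(o["t"],o["ee_pos"],o["orientation"],o["ft_force"])
for c in("top","side"):
    im=viewer.get_image(c);save(im,c+"0");print(c,im.keys(),im["T"].round(2).tolist())
    for n in("infeed","stop_face","plain_can_center","pink_can_center","green_can_center","green_top","red_top","blue_top","console"):
        for r in models.landmark_of(im,n)[:3]: print(n,np.round(r["location"],1),round(r["conf"],2),p2w(im,*r["location"]).round(1))
E
```

```text
0.0 [ 236.15780193 -578.08408281  221.9434044 ] [-3.08130514e+00 -6.04974401e-01  4.15809870e-04] [-0.06470049  0.2382497  -0.07724237]
top dict_keys(['pixels', 'range_z', 'fx', 'fy', 'cx', 'cy', 'T', 'shot']) [[0.0, 0.99, -0.14, 367.98], [-1.0, 0.01, 0.02, 19.19], [0.03, 0.14, 0.99, 1105.37], [0.0, 0.0, 0.0, 1.0]]
infeed [371.8 235.9] 0.57 [ 535.2 -108.3  100.4]
stop_face [377.2 183.7] 0.85 [ 658.9 -127.2   54.1]
plain_can_center [360.7 326.3] 0.71 [351.1 -85.4  87.9]
plain_can_center [372.8 244. ] 0.6 [ 519.  -110.7   96.3]
pink_can_center [415.7 259. ] 0.56 [ 488.  -198.1  100.4]
pink_can_center [199.3 236.5] 0.46 [537.1 253.5  62.1]
green_can_center [333.3 252.1] 0.63 [501.2 -29.   98.7]
green_top [194.6 270.5] 0.75 [464.5 259.8  64.9]
red_top [197.1 234.4] 0.49 [541.6 258.3  62.2]
blue_top [201.2 203.7] 0.68 [607.7 251.7  64.5]
console [204.4 238.5] 0.98 [532.7 242.3  63.6]
side dict_keys(['pixels', 'range_z', 'fx', 'fy', 'cx', 'cy', 'T', 'shot']) [[-0.91, 0.21, -0.35, 15.67], [-0.41, -0.44, 0.8, 1096.43], [0.01, 0.87, 0.49, 766.06], [0.0, 0.0, 0.0, 1.0]]
infeed [313.4 243.4] 0.64 [510.7  -6.4  74.5]
stop_face [283.  223.2] 0.75 [ 650.6 -116.7   45.8]
plain_can_center [389.4 252.3] 0.76 [337.8 -72.1  58.1]
plain_can_center [326.8 226.1] 0.75 [514.1 -96.4  78. ]
pink_can_center [349.3 217.7] 0.97 [ 485.8 -182.6   68.4]
green_can_center [317.3 246.4] 0.76 [501.1  -8.3  67.5]
green_can_center [347.9 218.5] 0.61 [ 489.  -180.7   66.2]
green_top [283. 310.] 0.6 [461.6 251.5  62.6]
red_top [248.8 300.8] 0.68 [541.1 253.4  62.7]
blue_top [221.  290.5] 0.5 [631.9 220.6  41.8]
console [251.7 325.8] 0.8 [509.8 297.9  38.8]
```

View pics/top0.png

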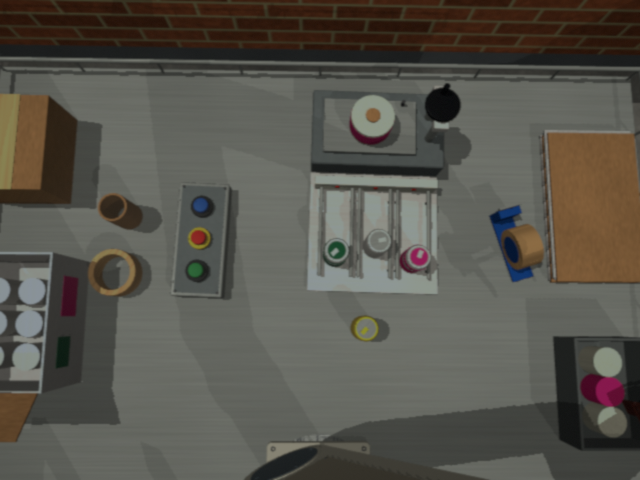

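View pics/side0.png

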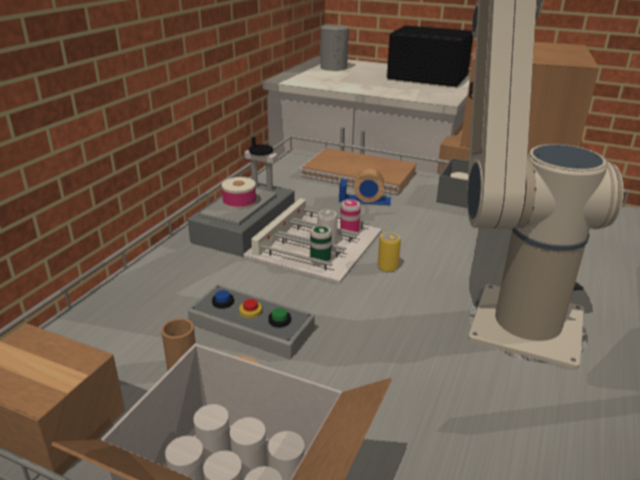

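The top picture shows three cans in the lanes: green (336,250) left, bare silver (377,240) centre and pink (416,258) right. A yellow can stands on the bench at (365,328), and the green button is the one nearest the robot at (195,270). The plain can is the silver one in the centre lane; the yellow one is excluded by the description. I'll measure and make one confirming crop.

```bash
python3 - <<'E'
from h import *
im=viewer.get_image("top")
c=cv2.resize(im["pixels"][165:350,300:450],None,fx=3.2,fy=3.2,interpolation=cv2.INTER_CUBIC)
cv2.imwrite("pics/crop1.png",cv2.cvtColor(c,cv2.COLOR_RGB2BGR))
v,u=np.mgrid[:480,:640]; r=im["range_z"]
P=np.stack([(u-im["cx"])/im["fx"]*r,-(v-im["cy"])/im["fy"]*r,-r,np.ones_like(r)],-1)@im["T"].T
z=P[...,2]
def comps(m,n,lo=30):
    k,l,s,_=cv2.connectedComponentsWithStats(m.astype(np.uint8))
    for i in range(1,k):
        if s[i,4]>lo:
            q=P[l==i][:,:2].astype(np.float32); print(n,s[i],"ctr",np.round((q.min(0)+q.max(0))/2,1),P[l==i].mean(0)[:3].round(1),cv2.minAreaRect(q))
roi=(u>300)&(u<445)&(v>170)&(v<345)&(r>0)
comps(roi&(z>85)&(z<115),"cans"); comps(roi&(z>5),"deck",500)
bar=roi&(z>45)&(z<65)&(v<200); q=P[bar][:,:2].astype(np.float32); print("bar",cv2.minAreaRect(q))
hsv=cv2.cvtColor(im["pixels"],cv2.COLOR_RGB2HSV); h,s=hsv[...,0],hsv[...,1]
b=(u>170)&(u<235)&(v>180)&(v<300)&(s>120)
comps(b&(h>50)&(h<90),"green");comps(b&((h<8)|(h>170)),"red");comps(b&(h>100)&(h<130),"blue")
E
```

```text
cans [366 229  26  25 506] ctr [ 526.2 -123.6] [ 525.1 -122.5   97.8] ((526.225341796875, -123.57998657226562), (51.9550895690918, 50.52214431762695), 89.4950942993164)
cans [324 238  26  26 529] ctr [505.8 -36.1] [504.6 -35.5  97.8] ((505.764404296875, -36.102508544921875), (52.27368927001953, 51.94683074951172), 0.374413400888443)
cans [405 245  26  26 528] ctr [ 492.9 -204.8] [ 492.3 -202.8   98. ] ((492.98297119140625, -204.23878479003906), (51.73459243774414, 52.14459228515625), 84.39480590820312)
cans [355 317  23  23 390] ctr [347.7 -96.2] [347.9 -96.4  87.6] ((347.7190246582031, -96.24736022949219), (44.15625762939453, 45.166412353515625), 0.2595764398574829)
deck [  307   171   134   124 15594] ctr [ 560.1 -124.5] [ 557.5 -121.3   27.6] ((560.2144775390625, -124.60186767578125), (293.2536926269531, 272.2148132324219), 88.60368347167969)
deck [351 316  28  26 578] ctr [346.5 -96.2] [347.9 -93.9  81.9] ((346.5287780761719, -96.1831283569336), (51.3872184753418, 50.7735710144043), 89.77408599853516)
bar ((670.0228881835938, -128.56324768066406), (41.36900329589844, 275.34661865234375), 0.4552164375782013)
green [188 263  15  14 164] ctr [467.  259.3] [466.7 259.6  62.1] ((467.1036682128906, 259.4091796875), (27.788467407226562, 28.98328399658203), 3.889977216720581)
red [192 231  14  13 145] ctr [535.8 255.5] [535.8 255.8  62.5] ((535.922607421875, 255.4079132080078), (26.155460357666016, 28.46857261657715), 1.6948888301849365)
blue [193 198  15  15 173] ctr [494.7 146.1] [603.5 251.9  73.7] ((499.4111633300781, 138.5967254638672), (353.75244140625, 31.499067306518555), 47.34489059448242)
```

View pics/crop1.png

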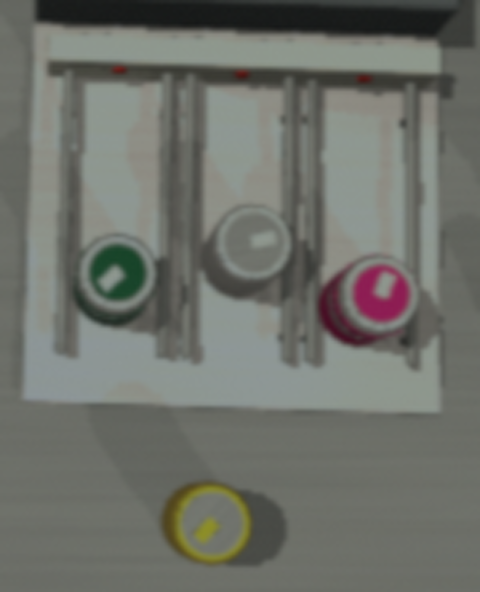

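The crop confirms it: the silver can is bare and sits in the centre lane, and the yellow one stands off the infeed. Can at (526,-124), about 102 mm to travel, infeed yaw about -1.4°. I'll close the fingers and go in behind it.

Call:
play_rows --pt "7 14 0" --pt "14 29 0" --pt "14 29 0" --pt "14 29 0" --pt "14 29 0" --pt "14 29 0" --pt "14 29 0" --pt "14 29 0" --yaw '[-1.5,-1.5,-1.5,-1.5,-1.5,-1.5,-1.5,-1.5]' --gripper 1

```text
t: 1.72
ee_pos: [341.8, -360.2, 222.8]
orientation: [3.129, 0.277, 0.0]
ft_force: [1.0, 0.5, -0.6]
width: 37.5
grasp_force: 0.0
```

Call:
play_rows --pt "14 29 0" --pt "14 29 0" --pt "14 29 0" --pt "14 29 0" --pt "14 29 0" --pt "14 29 0" --pt "14 29 0" --pt "15 36 0" --yaw '[-1.5,-1.5,-1.5,-1.5,-1.5,-1.5,-1.5,-1]'

```text
t: 2.38
ee_pos: [455.0, -121.6, 223.0]
orientation: [3.141, -0.038, 0.001]
ft_force: [0.5, -0.7, -0.4]
width: 0.4
grasp_force: 0.0
```

Call:
play_rows --pt "0 0 0" --pt "0 0 0" --pt "0 0 0" --yaw '[0,0,0]'

```text
t: 2.63
ee_pos: [454.2, -122.7, 222.7]
orientation: [3.141, -0.033, -0.0]
ft_force: [-0.0, 0.9, 0.6]
width: 0.4
grasp_force: 0.0
```

```bash
python3 - <<'E'
from h import *
from scipy.spatial.transform import Rotation as R
o=ctrl.get_obs();print(o["t"],o["ee_pos"],o["width"],o["ft_force"])
M=R.from_rotvec(o["orientation"]).as_matrix();print(M.round(3))
im=viewer.get_image("wrist");save(im,"w1");H=im["hand_eye"];print(H.round(2))
T=np.eye(4);T[:3,:3]=M;T[:3,3]=o["ee_pos"];im["T"]=T@H
for n in("plain_can_center","stop_face"):
    for r in models.landmark_of(im,n)[:2]:print(n,r,p2w(im,*r["location"]).round(1))
E
```

```text
2.6333 [ 454.21015728 -122.71224624  222.68244188] 0.3905703581462876 [-0.03104277  0.94386852  0.5504529 ]
[[ 1.    -0.021 -0.   ]
 [-0.021 -1.    -0.   ]
 [-0.     0.    -1.   ]]
[[  -0.      0.95    0.31   84.24]
 [   1.      0.     -0.     -0.34]
 [  -0.      0.31   -0.95 -161.33]
 [   0.      0.      0.      1.  ]]
plain_can_center {'location': [289.9, 317.7], 'conf': 0.6} [370.7 -95.2  83.9]
```

Call:
play_rows --pt "0 0 -30" --pt "0 0 -30" --pt "0 0 -30" --pt "0 0 -30" --pt "0 0 -25" --pt "0 0 -20" --pt "0 0 -12" --pt "0 0 -3" --yaw '[0,0,0,0,0,0,0,0]'

```text
t: 3.45
ee_pos: [452.6, -123.4, 40.7]
orientation: [-3.14, 0.038, 0.006]
ft_force: [0.1, -0.4, -0.9]
width: 0.7
grasp_force: 0.0
```

Call:
play_rows --pt "4 0 0" --pt "6 0 0" --pt "6 0 0" --pt "4 0 0" --pt "4 0 0" --pt "4 0 0" --pt "4 0 0" --pt "4 0 0" --yaw '[0,0,0,0,0,0,0,0]'

```text
t: 4.12
ee_pos: [490.7, -122.5, 42.9]
orientation: [-3.141, 0.035, 0.0]
ft_force: [-1.5, 0.2, 1.1]
width: 0.6
grasp_force: 0.5
```

```bash
cat > s.py <<'E'
import sys
from h import *
o=ctrl.get_obs();print(o["t"],o["ee_pos"].round(1),o["ft_force"].round(1))
for c in("top","side"):
    im=viewer.get_image(c);save(im,c+sys.argv[1])
    for r in models.landmark_of(im,"plain_can_center")[:3]:print(c,np.round(r["location"],1),round(r["conf"],2),p2w(im,*r["location"],z=56).round(1))
E
python3 s.py 2
```

```text
4.1167 [ 490.7 -122.5   42.9] [-1.5  0.2  1.1]
side [393.  249.4] 0.9 [335.  -92.8  56. ]
side [324.3 227.2] 0.63 [ 533.6 -126.1   56. ]
```

View pics/side2.png

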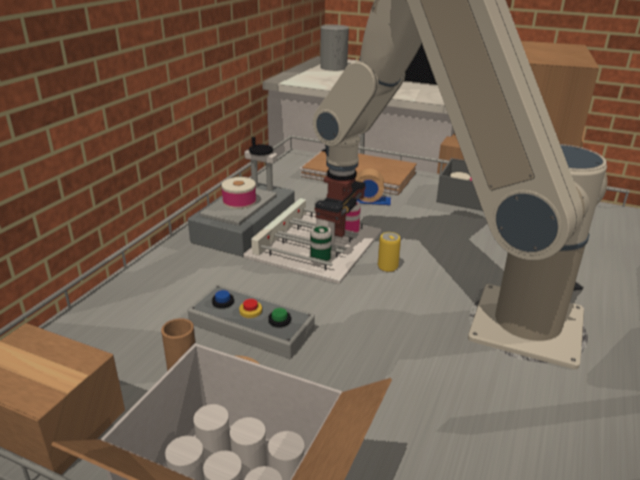

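The side view shows the fingers behind the can, with the neighbours and the yellow can clear. Pushing slowly.

Call:
play_rows --pt "3 0 0" --pt "4 0 0" --pt "4 0 0" --pt "4 -1 0" --pt "4 0 0" --pt "4 0 0" --pt "4 0 0" --pt "4 0 0" --yaw '[0,0,0,0,0,0,0,0]'

```text
t: 4.98
ee_pos: [521.8, -123.6, 42.6]
orientation: [3.141, -0.035, -0.0]
ft_force: [-0.3, 0.3, -1.1]
width: 0.4
grasp_force: 0.3
```

Call:
play_rows --pt "4 0 0" --pt "4 0 0" --pt "4 0 0" --pt "4 -1 0" --pt "4 0 0" --pt "4 0 0" --pt "4 0 0" --pt "4 0 0" --yaw '[0,0,0,0,0,0,0,0]'

```text
t: 5.65
ee_pos: [553.8, -124.6, 42.7]
orientation: [3.141, -0.035, 0.0]
ft_force: [-1.3, 0.9, -0.2]
width: 0.5
grasp_force: 0.3
```

Call:
play_rows --pt "4 0 0" --pt "4 0 0" --pt "4 0 0" --pt "3 -1 0" --pt "3 0 0" --pt "3 0 0" --pt "2 0 0" --pt "2 0 0" --yaw '[0,0,0,0,0,0,0,0]'

```text
t: 6.32
ee_pos: [578.5, -125.6, 42.7]
orientation: [3.141, -0.035, -0.0]
ft_force: [-0.8, 0.7, -0.4]
width: 0.3
grasp_force: 0.3
```

```bash
python3 s.py 3
```

```text
6.3167 [ 578.5 -125.6   42.7] [-0.8  0.7 -0.4]
top [122.6 272.6] 0.2 [459.9 412.   56. ]
side [391.3 251.4] 0.91 [335.9 -81.8  56. ]
side [297.4 223.6] 0.82 [ 606.1 -114.    56. ]
```

View pics/top3.png

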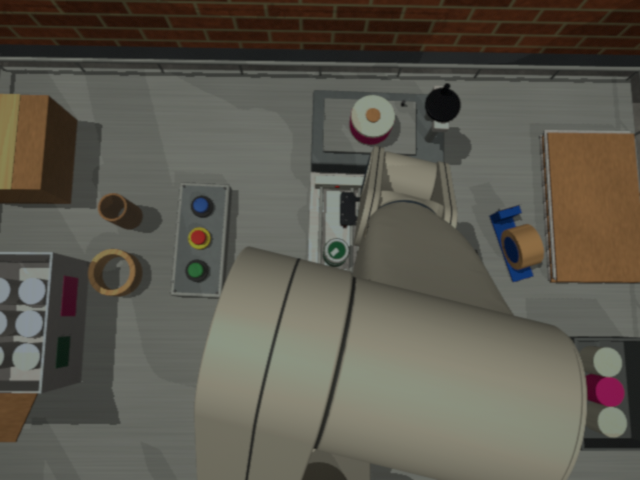

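The arm hides the can from above, and the green can is unmoved at (336,250). Creeping to the stop while watching the force.

Call:
play_rows --pt "2 0 0" --pt "2 0 0" --pt "1 0 0" --pt "1 0 0" --pt "1 0 0" --pt "1 0 0" --pt "1 0 0" --pt "1 0 0" --yaw '[0,0,0,0,0,0,0,0]'

```text
t: 7.18
ee_pos: [588.4, -125.6, 42.7]
orientation: [-3.141, 0.035, 0.0]
ft_force: [-0.5, -0.6, -0.1]
width: 0.2
grasp_force: 0.4
```

Call:
play_rows --pt "1 0 0" --pt "1 0 0" --pt "0 0 0" --yaw '[0,0,0]'

```text
t: 7.43
ee_pos: [590.6, -125.6, 42.7]
orientation: [3.141, -0.035, 0.0]
ft_force: [-1.0, 1.5, -0.7]
width: 0.6
grasp_force: 0.1
```

Call:
play_rows --pt "1 0 0" --pt "1 0 0" --pt "0 0 0" --yaw '[0,0,0]'

```text
t: 7.68
ee_pos: [590.5, -125.4, 42.5]
orientation: [-3.141, 0.035, 0.006]
ft_force: [-7.5, -0.4, 4.3]
width: 0.7
grasp_force: 3.5
```

Call:
play_rows --pt "1 0 0" --pt "0 0 0" --yaw '[0,0]'

```text
t: 7.85
ee_pos: [590.5, -125.3, 42.4]
orientation: [-3.141, 0.035, 0.009]
ft_force: [-10.8, 0.1, 7.1]
width: 0.7
grasp_force: 5.1
```

Call:
play_rows --pt "1 0 0" --pt "0 0 0" --yaw '[0,0]'

```text
t: 8.02
ee_pos: [590.5, -125.2, 42.3]
orientation: [-3.14, 0.035, 0.012]
ft_force: [-13.2, 0.6, 10.3]
width: 0.3
grasp_force: 6.8
```

Solid contact at x≈591, as predicted. Backing off, rising, then looking.

Call:
play_rows --pt "-1 0 0" --pt "-2 0 0" --pt "-3 0 0" --pt "-6 0 0" --pt "-12 0 0" --pt "-12 0 0" --pt "-9 0 0" --pt "-5 0 0" --yaw '[0,0,0,0,0,0,0,0]'

```text
t: 8.68
ee_pos: [543.1, -125.5, 42.6]
orientation: [-3.141, 0.035, 0.001]
ft_force: [-0.3, 0.8, -0.6]
width: 0.4
grasp_force: 0.0
```

Call:
play_rows --pt "0 0 15" --pt "0 0 25" --pt "0 0 25" --pt "0 0 25" --pt "0 0 25" --pt "0 0 15" --pt "-5 20 0" --pt "-10 30 0" --yaw '[0,0,0,0,0,0,0,0]'

```text
t: 9.35
ee_pos: [531.6, -76.9, 174.5]
orientation: [3.14, -0.039, 0.009]
ft_force: [-0.3, 1.6, -0.1]
width: 0.6
grasp_force: 0.0
```

Call:
play_rows --pt "-10 38 0" --pt "-10 38 0" --pt "-10 38 0" --pt "-10 38 0" --pt "-10 38 0" --pt "-8 38 0" --pt "0 38 0" --pt "0 30 0" --yaw '[0,0,0,0,0,0,0,0]'

```text
t: 10.02
ee_pos: [470.9, 223.1, 173.1]
orientation: [-3.141, 0.033, -0.002]
ft_force: [0.4, -0.1, -0.0]
width: 0.1
grasp_force: 0.0
```

```bash
python3 - <<'E'
from h import *
from scipy.spatial.transform import Rotation as R
o=ctrl.get_obs();print(o["t"],o["ee_pos"].round(1),o["ft_force"].round(1))
im=viewer.get_image("top");save(im,"top4")
v,u=np.mgrid[:480,:640]; r=im["range_z"]
P=np.stack([(u-im["cx"])/im["fx"]*r,-(v-im["cy"])/im["fy"]*r,-r,np.ones_like(r)],-1)@im["T"].T
z=P[...,2]; m=(u>300)&(u<445)&(v>170)&(v<345)&(z>85)&(z<115)
k,l,s,_=cv2.connectedComponentsWithStats(m.astype(np.uint8))
for i in range(1,k):
    if s[i,4]>50:
        q=P[l==i][:,:2];print(s[i],((q.min(0)+q.max(0))/2).round(1))
w=viewer.get_image("wrist");save(w,"w4")
T=np.eye(4);T[:3,:3]=R.from_rotvec(o["orientation"]).as_matrix();T[:3,3]=o["ee_pos"];w["T"]=T@w["hand_eye"]
for n in("green_top","red_top"):
    for q in models.landmark_of(w,n)[:2]:print(n,q,p2w(w,*q["location"],z=64).round(1))
cv2.imwrite("pics/both4.png",cv2.cvtColor(np.hstack([cv2.resize(x,(400,300)) for x in(im["pixels"],w["pixels"])]),cv2.COLOR_RGB2BGR))
E
```

```text
10.0167 [470.9 223.1 173.1] [ 0.4 -0.1 -0. ]
[368 182  25  25 488] [ 626.7 -127.6]
[324 238  26  26 526] [505.8 -36.3]
[405 245  26  25 523] [ 493.2 -204.7]
[355 316  23  24 387] [348.7 -96.3]
green_top {'location': [272.3, 243.5], 'conf': 0.63} [464.7 257.9  64. ]
green_top {'location': [62.5, 70.2], 'conf': 0.34} [583.4 384.1  64. ]
red_top {'location': [269.8, 143.0], 'conf': 0.84} [535.6 255.4  64. ]
```

View pics/both4.png

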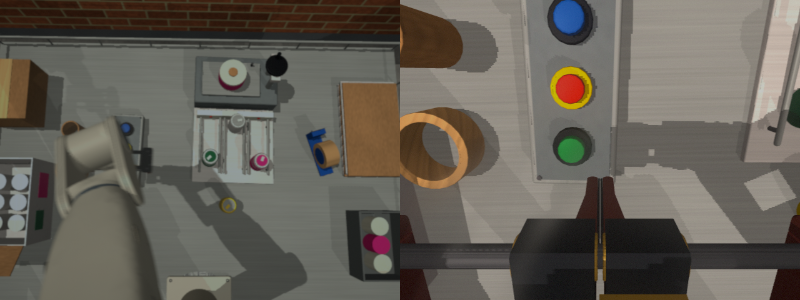

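The can is now at x≈627 against the stop (top crop), and the labelled cans are unmoved. The wrist view shows the green button nearest the robot, red in the middle and blue farthest. Green is at (466,258).

Call:
play_rows --pt "-2 15 0" --pt "-2 15 0" --pt "-1 5 -10" --pt "0 0 -25" --pt "0 0 -25" --pt "0 0 -20" --pt "0 0 -13" --pt "0 0 -5" --yaw '[0,0,0,0,0,0,0,0]'

```text
t: 10.88
ee_pos: [464.9, 253.3, 72.0]
orientation: [3.139, -0.037, -0.006]
ft_force: [-0.1, 0.2, -0.3]
width: 0.4
grasp_force: 0.0
```

Call:
play_rows --pt "0 0 -3" --pt "0 0 -2" --pt "0 0 -1" --pt "0 0 -1" --pt "0 0 -1" --pt "0 0 -1" --pt "0 0 -1" --pt "0 0 0" --yaw '[0,0,0,0,0,0,0,0]'

```text
t: 11.55
ee_pos: [466.4, 255.5, 64.8]
orientation: [-3.141, 0.035, -0.0]
ft_force: [0.0, -0.2, 0.3]
width: 0.5
grasp_force: 0.0
```

Call:
play_rows --pt "0 2 0" --pt "0 0 -1" --pt "0 0 -1" --pt "0 0 -1" --pt "0 0 -1" --pt "0 0 -1" --pt "0 0 -1" --pt "0 0 0" --yaw '[0,0,0,0,0,0,0,0]'

```text
t: 12.22
ee_pos: [466.5, 257.7, 58.7]
orientation: [-3.141, 0.035, -0.001]
ft_force: [-0.8, 2.7, 4.5]
width: 0.6
grasp_force: 2.3
```

Call:
play_rows --pt "0 0 -1" --pt "0 0 -1" --pt "0 0 0" --pt "0 0 0" --yaw '[0,0,0,0]'

```text
t: 12.55
ee_pos: [466.6, 257.7, 56.8]
orientation: [-3.141, 0.035, -0.001]
ft_force: [-1.6, 3.5, 5.6]
width: 0.4
grasp_force: 2.8
```

Call:
play_rows --pt "0 0 2" --pt "0 0 3" --pt "0 0 4" --pt "0 0 10" --pt "0 0 20" --pt "0 0 30" --pt "0 0 30" --pt "0 0 20" --yaw '[0,0,0,0,0,0,0,0]'

```text
t: 13.22
ee_pos: [466.6, 257.1, 178.4]
orientation: [-3.141, 0.035, -0.002]
ft_force: [0.2, 0.6, 0.6]
width: 0.5
grasp_force: 0.0
```

Call:
play_rows --pt "-5 -20 0" --pt "-5 -30 0" --pt "-5 -30 0" --pt "-5 -20 0" --pt "0 0 0" --pt "0 0 0" --pt "0 0 0" --pt "0 0 0" --yaw '[0,0,0,0,0,0,0,0]'

```text
t: 13.88
ee_pos: [446.8, 158.2, 175.9]
orientation: [-3.141, 0.034, -0.001]
ft_force: [-0.7, 0.8, -0.6]
width: 0.5
grasp_force: 0.0
```

```bash
python3 - <<'E'
from h import *
a=viewer.get_image("top");b=viewer.get_image("side")
for n in("green","red","blue"):
    for r in models.landmark_of(a,n+"_top")[:1]:print(n,p2w(a,*r["location"]).round(1))
cv2.imwrite("pics/both5.png",cv2.cvtColor(np.hstack([cv2.resize(x,(400,300)) for x in(a["pixels"],b["pixels"])]),cv2.COLOR_RGB2BGR))
E
```

```text
blue [610.1 253.8  61.5]
```

View pics/both5.png

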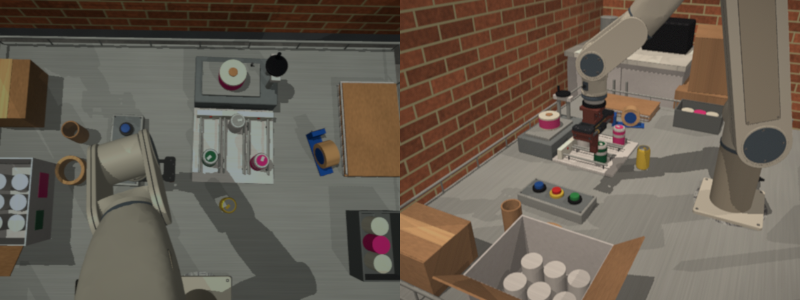

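The button was pressed about 7 mm (5.6 N) and released. The picture shows the can at the stop, the buttons up and everything else in place. Handing in.

```bash
python3 -c "
from h import *
print(ticket.close_job())"
```

```text
the job is handed in; nothing more can be done
None
```

I pushed the plain can against the stop bar, pressed the green button about 7 mm and released it, withdrew the arm clear and handed the job in; the hand-in returned no verdict.

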